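Index the garnish wheel to its serving hole

TASK

The garnish wheel on the sushi counter is locked by a spring pin with a red knob. Draw the pin up by its knob, turn the wheel until the pin stands over the hole with the green ring, and let the pin drop fully home in that hole, so that the wheel is locked in its serving position.

Things in the scene. Friction and masses are not known exactly. Their poses are not given: they have to be found in the camera images.
- knob (a point): Red round knob of the spring pin, 26 mm wide, 32 tall, with a 34 mm flange 6 mm thick on top. Point on its axis 24 mm below the top, 93 above the counter when home: grip here. Below it is bare 12 mm pin, then a sleeve whose top is 51 above the counter. It rides on the wheel's rim, 110 mm from the wheel's axis, and goes round with it (it cannot spin, so turn the fingers along the arc).
- plunger (a joint): How far the pin is drawn up, m: 0 = fully home, 0.036 = end stop. The spring pulls it down with 5 N (home) to 8.6 N. It locks the wheel until drawn 0.021; draw it about 0.028, then turn. Let go within 9 mm of a hole's centre it slides home by itself (holes 16 mm wide with 28 mm countersunk mouths, tapered pin); let go elsewhere it rests on the board at 0.021.
- green_ring: Flat green ring, 40 mm outside, 30 inside, 2 thick, round the hole that the pin must drop into. Origin on the hole's axis, 22 mm above the counter. This hole is 60 degrees from the pin's first hole round the wheel's axis, to one side or the other; a like blue ring marks the hole 60 degrees the other way: not that one.
- stand: Cream square board 280 x 280 x 22 mm, fixed to the counter, with six holes on a circle of 110 mm radius. Origin under its centre, on the wheel's vertical axis; the pin starts in the hole on its -x axis. On it the wheel, a 176 mm aluminium disc with three lidded pots (all below 86 mm), turns freely either way (about 0.5 N at the knob) once the pin is drawn.

How it is judged:
By the outcome, as a careful person would: the job done as asked, in the order asked, and still so for the second after the job is handed in, with the robot touching nothing.
It also fails if it takes over 35 s, if anything falls off the work surface, if the arm or the gripper's body presses on something with over 40 N, if the wrist force passes 120 N, or if a joint passes its speed limit or range.

ROBOT

A 6-joint arm with a two-finger parallel gripper is mounted at the origin on the work surface. World frame = base frame: x ahead of the robot, y to its left, z up, the work surface at z = 0. Lengths are in mm, angles in rad, forces in N, time in s.
With the tool pointing down it reaches from about 275 to 1000 mm from the base axis. Payload 8.4 kg.
Tool frame: the origin (TCP) lies between the finger pads; the fingertips stand r.tips_ahead ahead of it and the grasp point (between the pads) lies 6 mm ahead of it (r.tips_ahead is the distance from the TCP to the fingertips, in mm); z points along the fingers, y is the line along which they close (so a half turn about z gives the same grasp; the last joint's range is limited). The gripper opens to 85 mm and grips with 20 to 120 N. Pads are 22 mm wide; open, the fingers measure 114 mm over their backs; the gripper's body (76 mm by 85 mm) begins 54 mm behind the grasp point. The pads swing forward as they close: fully open they stand 13 mm farther back than shut.
Start: joints at [1.236, 0.353, 1.633, -0, 1.155, -0.002], TCP at [204.18, 590.71, 256.281] pointing down, gripper open.
Joint ranges: [-2.63, 2.63], [-0.92, 2.1], [0.06, 2.66], [-1.3, 4.44], [0, 2.69], [-3.02, 3.02]. Speed limits (rad/s): [2.22, 2.22, 2.79, 3.14, 3.14, 3.14].

INTERFACE

Orientations are given as [roll, pitch, yaw] about the fixed x, y, z axes, in that order (R = Rz(yaw) Ry(pitch) Rx(roll)).
In Python, from rig import r gives the robot as it stands.
- The arm moves only by the tool carry_out, never from a script. Its arguments are lists of equal length, an entry for each row: "delta_pos": the shift along the tool's x, y, z in m, a list of three; "rot": the turn, a rotation vector about the tool's x, y, z in degrees, a list of three. A call has 1 to 8 rows; each row is the pose to reach, as a shift and turn from the pose commanded when the call began, along the tool's axes at that moment; what a row does not reach only later rows make up. A row lasts 1/8 s, in which the tool goes at most 62.5 mm and 10.7 degrees, less where a joint would pass 70% of its speed; a pose out of reach is approached as far as the arm can. A call with a gripper value outside its range is refused whole. "claw" is the finger opening in m, from 0 to 0.0854, set as the call begins (left out, the last holds). The fingers move at their own pace and stop on an object; "grip_force" is the grip in N (left out, the last holds). Time passes only in rows, so rows that repeat a pose let the fingers close. It gives the time, the measured TCP pose, the force, the opening and the grip force at its end, in the units of the state.
- r.sense(): the state, without advancing time (a new reading comes with each control period).
- r.grab_frame(name): name is "scene" or "side" or "wrist"; returns the picture (384x512x3 uint8, blue, green, red); there is no depth.
- r.camera_info(name): a dict with "fx", "fy", "cx", "cy" (pixels), "pose" (4x4, takes a point from camera to world coordinates); the wrist camera has in their place "hand_eye" (4x4, takes a point from camera to tool coordinates, whose origin is the TCP and whose axes are the flange's). Camera axes: x right, y down, z forward; pixel columns grow to the right and rows downward; lengths in mm; the calibration is good to about 2 mm. A picture is of the moment at which its call begins: read the wrist's pose just before it. camera_info takes no time and is no camera call.
- r.sign_off(): hands the job in; it is judged then, once.
Trained networks look in the newest picture that a camera, given by its name, has taken for a name from the list of things; names that differ only in an ending like _2 or _b are one class to them, and where a whole thing is asked for, a point or a joint stands for the part that bears it (a point fixed in the world has none). Each returns a list of dicts, best first, with "p" (0 to 1); they miss things now and then, are a little off and sometimes report something else, mostly with a low value. They report only what shows in the picture. A call takes as long as a camera call.
- r.recognise(thing, camera): "box" ([left, top, right, bottom] in pixels, round what is visible of it).
- r.cut_out(thing, camera): "mask" (384x512 bool, what is visible of it) and "box" ([left, top, right, bottom] in pixels, round what is visible of it).
The state is a dict: "clock": time; "qpos": joint angles; "qvel": joint speeds; "joint_efforts": joint torques, N m; "eef_pos": TCP position; "tcp_rot": TCP orientation; "contact_force": force on the tool from outside, world axes, zero at the start; "wrist_torque": the same for the moment, N m; "opening": opening from 0.0 (shut) to 1.0 (fully open); "grasp_force": force on a finger pad.
Only numpy, scipy, OpenCV 4.12 (cv2) and the standard library are available. Lean on these libraries where they do the work, as an engineer would, in place of code of your own. Each camera call takes 0.05 s, during which the arm holds its last target. There are 200 camera calls.

## Working session

There is one attempt and no reset: what is moved stays moved. The work goes in short steps, Python scripts to look and compute and a tool call to move; the robot and the scene stay as the last step left them, time stands still between calls to the robot, and variables do not carry over. Pictures are saved under pics/ and viewed, at most 10 in all, crops included, and the job is handed in when it is done.

Besides the shell and the picture viewer there is one more tool, called after "Emit:" by a JSON object that holds its "name" and its "arguments". carry_out: Moves the arm, as the interface text tells. Its arguments: {"type":"object","properties":{"delta_pos":{"type":"array","items":{"type":"array","items":{"type":"number"}}},"rot":{"type":"array","items":{"type":"array","items":{"type":"number"}}},"claw":{"type":"number"},"grip_force":{"type":"number"}},"required":["delta_pos","rot"]}

```bash
mkdir -p pics
cat > h.py <<'E'
from rig import r
import numpy as np, cv2
def ray(cam,u,v):
    c=r.camera_info(cam); P=np.array(c["pose"])
    d=P[:3,:3]@np.array([(u-c["cx"])/c["fx"],(v-c["cy"])/c["fy"],1]); return P[:3,3],d
def onz(cam,u,v,z):
    o,d=ray(cam,u,v); return o+d*(z-o[2])/d[2]
def tri(a,b):
    A=np.zeros((3,3));B=np.zeros(3)
    for o,d in (a,b):
        d=d/np.linalg.norm(d);M=np.eye(3)-np.outer(d,d);A+=M;B+=M@o
    return np.linalg.solve(A,B)
E
python3 - <<'E'
from h import *
print(r.tips_ahead, {k:np.round(v,3).tolist() if not isinstance(v,(str,)) else v for k,v in r.sense().items()})
ims=[]
for c in ("scene","side"):
    ims.append(r.grab_frame(c))
    for t in ("knob","green_ring","stand"):
        for d in r.cut_out(t,c)[:2]:
            m=d["mask"]; ys,xs=np.nonzero(m); u,v=xs.mean(),ys.mean()
            z={"knob":97,"green_ring":23,"stand":22}[t]
            print(c,t,round(d["p"],2),np.round(d["box"]).tolist(),round(u,1),round(v,1),m.sum(),np.round(onz(c,u,v,z)).tolist())
    print(np.round(r.camera_info(c)["pose"],2).tolist())
cv2.imwrite("pics/a.png",ims[0]);cv2.imwrite("pics/b.png",ims[1])
E
```

```text
25.0 {'clock': 0.0, 'qpos': [1.236, 0.354, 1.634, -0.0, 1.155, -0.002], 'qvel': [0.0, -0.001, -0.001, 0.0, 0.001, -0.001], 'joint_efforts': [0.003, -60.526, -34.207, 0.0, 0.009, -0.0], 'eef_pos': [204.023, 590.273, 255.555], 'tcp_rot': [-3.14, 0.0, 2.809], 'contact_force': [-0.421, -0.795, 0.435], 'wrist_torque': [-0.038, 0.044, 0.04], 'grasp_force': 0.0, 'opening': 0.999}
scene knob 0.76 [116.0, 226.0, 140.0, 261.0] 128.7 241.8 638 [464.0, -152.0, 97.0]
scene green_ring 0.62 [73.0, 198.0, 317.0, 383.0] 201.1 299.2 31570 [573.0, -138.0, 23.0]
scene green_ring 0.59 [132.0, 323.0, 158.0, 356.0] 144.1 337.0 313 [543.0, -225.0, 23.0]
scene stand 0.97 [73.0, 196.0, 314.0, 384.0] 200.8 299.3 31761 [573.0, -138.0, 22.0]
[[0.84, 0.42, -0.35, 783.11], [0.55, -0.62, 0.56, -334.59], [0.02, -0.66, -0.75, 577.46], [0.0, 0.0, 0.0, 1.0]]
side knob 0.97 [352.0, 135.0, 369.0, 186.0] 357.5 151.5 489 [453.0, -137.0, 97.0]
side green_ring 0.58 [345.0, 151.0, 349.0, 158.0] 346.4 156.0 14 [527.0, -222.0, 23.0]
side stand 0.6 [191.0, 128.0, 389.0, 244.0] 296.9 182.0 14421 [540.0, -88.0, 22.0]
[[-0.72, -0.38, 0.58, 84.54], [-0.69, 0.42, -0.59, 483.98], [-0.02, -0.83, -0.56, 500.86], [0.0, 0.0, 0.0, 1.0]]
```

View pics/a.png

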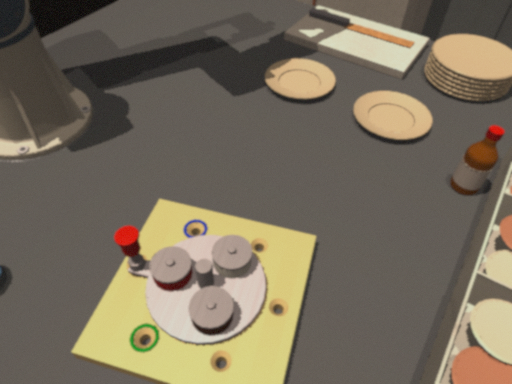

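View pics/b.png

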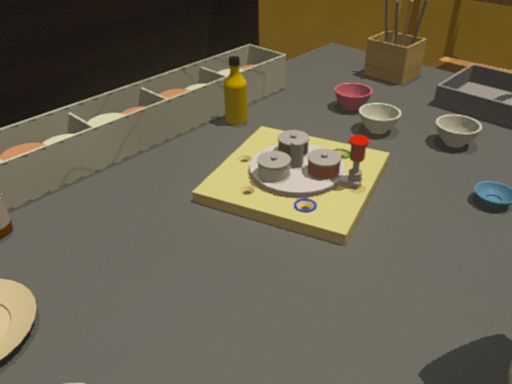

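The scene shows the knob at (128,240), green ring at (144,337) and blue ring at (196,229). The side view shows the knob at (358,150), blue ring at (306,205) and green ring partly hidden at (342,153). G and B fix the wheel geometry.

Run:
```python
from h import *
def ell(c,lo,hi,roi):
    im=cv2.imread({"scene":"pics/a.png","side":"pics/b.png"}[c]);h=cv2.cvtColor(im,cv2.COLOR_BGR2HSV)
    m=cv2.inRange(h,lo,hi);k=np.zeros_like(m);k[roi[1]:roi[3],roi[0]:roi[2]]=1;m*=k
    ys,xs=np.nonzero(m);(x,y),_,_=cv2.minAreaRect(np.c_[xs,ys].astype(np.float32))
    hull=cv2.convexHull(np.c_[xs,ys].astype(np.float32)); e=cv2.fitEllipse(hull) if len(hull)>5 else None
    return e[0] if e else (x,y), m.sum()//255, (xs.min(),ys.min(),xs.max(),ys.max())
P={}
for n,c,lo,hi,roi in [("G","scene",(45,120,40),(80,255,255),(125,315,165,360)),("B","scene",(105,120,40),(130,255,255),(175,215,215,245)),("B","side",(105,120,40),(130,255,255),(285,190,325,220))]:
    e,s,b=ell(c,lo,hi,roi);p=onz(c,*e,23);print(n,c,np.round(e,1),s,b,np.round(p,1));P[n+c]=p[:2]
G,B=P["Gscene"],P["Bscene"]
for B in (P["Bscene"],P["Bside"],(P["Bscene"]+P["Bside"])/2):
    M=(G+B)/2;d=(B-G)/np.linalg.norm(B-G);n=np.array([-d[1],d[0]])
    for s in (1,-1):print("GB",np.linalg.norm(G-B).round(1),"C",(M+s*55*n).round(1),"pin",(M-s*55*n).round(1))
# knob: red flange+body silhouette
for c,roi in (("scene",(110,220,150,262)),("side",(345,130,375,165))):
    im=cv2.imread({"scene":"pics/a.png","side":"pics/b.png"}[c]);h=cv2.cvtColor(im,cv2.COLOR_BGR2HSV)
    m=cv2.inRange(h,(0,170,60),(8,255,255))|cv2.inRange(h,(172,170,60),(180,255,255))
    k=np.zeros_like(m);k[roi[1]:roi[3],roi[0]:roi[2]]=1;m*=k
    ys,xs=np.nonzero(m);print(c,xs.min(),ys.min(),xs.max(),ys.max(),xs.mean(),ys.mean())
    for X in ([469,-148],[463,-142]): pass
    ci=r.camera_info(c);T=np.linalg.inv(ci["pose"])
    def loss(q):
        pts=[]
        for R,z0,z1 in ((17,111,117),(13,85,111)):
            for t in np.linspace(0,6.28,40):
                for z in (z0,z1):pts.append([q[0]+R*np.cos(t),q[1]+R*np.sin(t),z,1])
        p=(T@np.array(pts).T)[:3];u=ci["fx"]*p[0]/p[2]+ci["cx"];v=ci["fy"]*p[1]/p[2]+ci["cy"]
        return np.array([u.min()-xs.min(),u.max()-xs.max()-1,v.min()-ys.min(),v.max()-ys.max()-1])
    from scipy.optimize import least_squares
    s=least_squares(loss,[465,-148]);print("knob",c,s.x.round(1),s.fun.round(1))
```

```text
G scene [143.9 337.5] 222 (np.int64(130), np.int64(324), np.int64(158), np.int64(351)) [ 543.7 -226.    23. ]
B scene [194.8 228.8] 24 (np.int64(185), np.int64(221), np.int64(205), np.int64(236)) [486.3 -44.1  23. ]
B side [304.9 204.8] 63 (np.int64(295), np.int64(198), np.int64(315), np.int64(211)) [484.8 -42.4  23. ]
GB 190.8 C [ 462.5 -151.6] pin [ 567.4 -118.5]
GB 190.8 C [ 567.4 -118.5] pin [ 462.5 -151.6]
GB 192.9 C [ 461.9 -151. ] pin [ 566.6 -117.4]
GB 192.9 C [ 566.6 -117.4] pin [ 461.9 -151. ]
GB 191.8 C [ 462.2 -151.3] pin [ 567. -118.]
GB 191.8 C [ 567. -118.] pin [ 462.2 -151.3]
scene 114 226 138 255 127.38661710037175 239.44981412639405
knob scene [ 466.4 -154.3] [-1.1  1.1 -0.6  0.5]
side 349 135 368 160 358.96 142.76888888888888
knob side [ 454.4 -140.2] [-0.7  0.7  0.2 -0.2]
```

Emit:
{"name": "carry_out", "arguments": {"delta_pos": [[-0.03,-0.038,0],[-0.06,-0.076,0],[-0.09,-0.114,0],[-0.12,-0.152,0],[-0.15,-0.19,0],[-0.18,-0.228,0],[-0.21,-0.266,0],[-0.24,-0.304,0]], "rot": [[0,0,9],[0,0,18],[0,0,27],[0,0,36],[0,0,45],[0,0,54],[0,0,63],[0,0,72]]}}

```text
clock: 1.4
eef_pos: [332.1, 223.6, 256.6]
tcp_rot: [3.141, -0.0, 1.547]
contact_force: [0.8, 0.3, -0.0]
opening: 0.998
grasp_force: 0.0
```

```bash
cat >> h.py <<'E'
from scipy.spatial.transform import Rotation as Ro
def tool():
    s=r.sense(); T=np.eye(4); T[:3,:3]=Ro.from_euler("xyz",s["tcp_rot"]).as_matrix(); T[:3,3]=s["eef_pos"]; return T
def go(T,xyz,yaw):
    "delta in m (tool axes) and rotvec deg to world xyz mm, yaw deg, tool down"
    D=Ro.from_euler("xyz",[180,0,yaw],degrees=True).as_matrix()
    return ((T[:3,:3].T@(np.array(xyz)-T[:3,3]))/1000).round(4), np.degrees(Ro.from_matrix(T[:3,:3].T@D).as_rotvec()).round(1)
E
python3 - <<'E'
from h import *
T=tool();s=r.sense();print(s["clock"],s["eef_pos"],s["tcp_rot"],np.round(s["qpos"],2));print(*go(T,(440,-150,240),17.5));print(np.round(r.camera_info("wrist")["hand_eye"],2).tolist(),r.camera_info("wrist")["fx"])
E
```

```text
1.4 [332.05904656 223.61823888 256.55625672] [ 3.14077608e+00 -4.37183298e-04  1.54740039e+00] [ 0.59 -0.01  2.08 -0.    1.07  0.61]
[-0.371   0.1166  0.0165] [ 0.  -0.1 71.2]
[[0.0, -0.96, -0.27, 66.51], [1.0, 0.0, -0.0, 0.34], [0.0, -0.27, 0.96, -117.57], [0.0, 0.0, 0.0, 1.0]] 342.1043638482554
```

Emit:
{"name": "carry_out", "arguments": {"delta_pos": [[-0.046,0.015,0.002],[-0.093,0.029,0.004],[-0.139,0.044,0.006],[-0.186,0.058,0.008],[-0.232,0.073,0.01],[-0.278,0.087,0.012],[-0.325,0.102,0.014],[-0.371,0.117,0.016]], "rot": [[0,0,9],[0,0,18],[0,0,27],[0,0,36],[0,0,45],[0,0,54],[0,0,63],[0,0,71.2]]}}

```text
clock: 2.4
eef_pos: [442.1, -149.9, 240.5]
tcp_rot: [3.141, -0.001, 0.304]
contact_force: [0.3, 0.2, -0.1]
opening: 1.0
grasp_force: 0.0
```

Run:
```python
from h import *
import time
T=tool();im=r.grab_frame("wrist");cv2.imwrite("pics/c.png",im);np.save("Tc.npy",T)
print(T.round(3).tolist())
C=T@r.camera_info("wrist")["hand_eye"];c=r.camera_info("wrist")
def onzw(u,v,z):
    d=C[:3,:3]@np.array([(u-c["cx"])/c["fx"],(v-c["cy"])/c["fy"],1]);o=C[:3,3];return o+d*(z-o[2])/d[2]
h=cv2.cvtColor(im,cv2.COLOR_BGR2HSV)
for n,ms,z in (("G",[((45,110,40),(80,255,255))],23),("B",[((105,110,40),(130,255,255))],23),("K",[((0,170,60),(8,255,255)),((172,170,60),(180,255,255))],117)):
    m=sum(cv2.inRange(h,a,b) for a,b in ms)
    k,l,st,ce=cv2.connectedComponentsWithStats(m.astype(np.uint8))
    for i in range(1,k):
        if st[i,4]>40:
            ys,xs=np.nonzero(l==i);e=cv2.fitEllipse(cv2.convexHull(np.c_[xs,ys].astype(np.float32)))
            print(n,st[i],np.round(e[0],1),np.round(e[1],1),onzw(*e[0],z).round(1))
```

```text
[[0.954, 0.299, 0.001, 442.122], [0.299, -0.954, -0.0, -149.929], [0.001, 0.0, -1.0, 240.473], [0.0, 0.0, 0.0, 1.0]]
G [346  70  43  44 564] [367.2  91.3] [40.4 44.2] [ 543.9 -227.3   23. ]
B [144  70  42  43 522] [164.3  91.4] [40.2 43.6] [486.8 -45.5  23. ]
K [247 145  44  45 720] [268.1 167.2] [44.  44.5] [ 463.9 -152.4  117. ]
```

View pics/c.png

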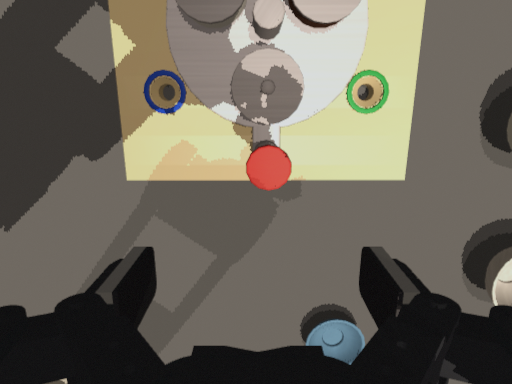

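Run:
```python
from h import *
T=tool();print(T[:3,3],r.sense()["tcp_rot"]);print(*go(T,(463.3,-152.6,99),17.43))
```

```text
[ 444.13481427 -154.17831773  240.59844643] [ 3.13764460e+00 -1.58117984e-03  2.97306530e-01]
[0.0186 0.0035 0.1416] [ 0.2 -0.1 -0.4]
```

Emit:
{"name": "carry_out", "arguments": {"delta_pos": [[0.009,0.001,0.02],[0.018,0.001,0.04],[0.018,0.001,0.05],[0.018,0.001,0.05],[0.018,0.001,0.05]], "rot": [[0,0,0],[0,0,0],[0,0,0],[0,0,0],[0,0,0]]}}

```text
clock: 3.08
eef_pos: [459.3, -143.7, 190.9]
tcp_rot: [3.141, -0.001, 0.31]
contact_force: [0.3, 0.4, 0.0]
opening: 1.002
grasp_force: 0.0
```

```bash
cat >> h.py <<'E'
def wlook(save=None):
    T=tool();im=r.grab_frame("wrist")
    if save: cv2.imwrite(save,im)
    c=r.camera_info("wrist");C=T@c["hand_eye"]
    h=cv2.cvtColor(im,cv2.COLOR_BGR2HSV);out={}
    for n,ms,z in (("G",[((45,110,40),(80,255,255))],23),("B",[((105,110,40),(130,255,255))],23),("K",[((0,170,60),(8,255,255)),((172,170,60),(180,255,255))],117)):
        m=sum(cv2.inRange(h,a,b) for a,b in ms).astype(np.uint8)
        k,l,st,ce=cv2.connectedComponentsWithStats(m)
        if k<2: continue
        i=1+np.argmax(st[1:,4]);ys,xs=np.nonzero(l==i)
        e=cv2.fitEllipse(cv2.convexHull(np.c_[xs,ys].astype(np.float32)))
        d=C[:3,:3]@np.array([(e[0][0]-c["cx"])/c["fx"],(e[0][1]-c["cy"])/c["fy"],1]);o=C[:3,3];out[n]=o+d*(z-o[2])/d[2]
        print(n,st[i].tolist(),np.round(e[0],1),out[n].round(1))
    return out
E
python3 - <<'E'
from h import *
for _ in range(2):
    T=tool();print(T[:3,3].round(1),r.sense()["tcp_rot"]);wlook()
T=tool();print(*go(T,(463.3,-152.6,99),17.43))
E
```

```text
[ 459.3 -143.7  190.9] [ 3.14110119e+00 -6.07022520e-04  3.09602315e-01]
G [361, 90, 49, 50, 770] [385.5 114.3] [ 543.9 -227.4   23. ]
B [128, 89, 48, 49, 707] [151.3 113. ] [486.7 -45.5  23. ]
K [245, 181, 54, 58, 2296] [271.5 210.5] [ 465.9 -151.5  117. ]
[ 459.4 -143.7  191. ] [ 3.14092267e+00 -8.68189123e-04  3.09589601e-01]
G [361, 90, 49, 50, 773] [385.3 114.5] [ 543.9 -227.3   23. ]
B [128, 89, 48, 49, 707] [151.2 113.2] [486.7 -45.5  23. ]
K [245, 181, 54, 59, 2302] [271.5 210.6] [ 465.9 -151.6  117. ]
[0.0009 0.0096 0.092 ] [ 0.  -0.1  0.3]
```

Emit:
{"name": "carry_out", "arguments": {"delta_pos": [[0.001,0.005,0.01],[0.001,0.0095,0.025],[0.001,0.0095,0.05],[0.001,0.0095,0.075],[0.001,0.0095,0.092],[0.001,0.0095,0.092],[0.001,0.0095,0.092]], "rot": [[0,0,0],[0,0,0],[0,0,0],[0,0,0],[0,0,0],[0,0,0],[0,0,0]]}}

```text
clock: 4.05
eef_pos: [463.2, -152.5, 98.3]
tcp_rot: [-3.142, 0.0, 0.309]
contact_force: [0.8, -0.6, 0.5]
opening: 0.998
grasp_force: 0.0
```

Emit:
{"name": "carry_out", "arguments": {"delta_pos": [[0,0,0],[0,0,0],[0,0,0],[0,0,0],[0,0,0],[0,0,0]], "rot": [[0,0,0],[0,0,0],[0,0,0],[0,0,0],[0,0,0],[0,0,0]], "claw": 0.015, "grip_force": 50}}

```text
clock: 4.8
eef_pos: [463.3, -152.4, 98.9]
tcp_rot: [3.141, -0.001, 0.31]
contact_force: [-0.5, 0.3, 6.8]
opening: 0.374
grasp_force: 48.8
```

Emit:
{"name": "carry_out", "arguments": {"delta_pos": [[0,0,-0.007],[0,0,-0.014],[0,0,-0.021],[0,0,-0.028],[0,0,-0.028],[0,0,-0.028]], "rot": [[0,0,0],[0,0,0],[0,0,0],[0,0,0],[0,0,0],[0,0,0]]}}

```text
clock: 5.55
eef_pos: [463.1, -152.3, 126.2]
tcp_rot: [3.142, -0.0, 0.309]
contact_force: [3.5, -0.2, -8.2]
opening: 0.367
grasp_force: 50.4
```

Run:
```python
from h import *
s=r.sense();print(s["contact_force"],s["wrist_torque"],s["eef_pos"],s["opening"])
a=r.grab_frame("side")[100:230,250:420];b=r.grab_frame("scene")[190:320,60:230]
cv2.imwrite("pics/d.png",cv2.resize(np.hstack([a,b]),None,fx=2.3,fy=2.3,interpolation=cv2.INTER_CUBIC))
```

```text
[ 3.45082767 -0.18189042 -8.24917226] [ 0.14938867 -0.48577376  0.0515422 ] [ 463.10899008 -152.32258241  126.22306317] 0.3674368712439454
```

View pics/d.png

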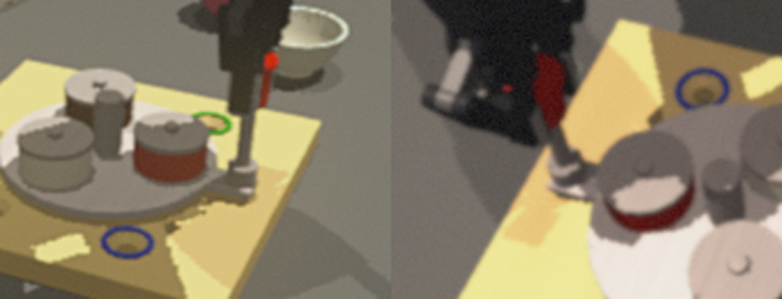

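Emit:
{"name": "carry_out", "arguments": {"delta_pos": [[0.0004,0.0096,0],[0.0017,0.0191,0],[0.0037,0.0285,0],[0.0066,0.0376,0],[0.0103,0.0465,0],[0.0147,0.055,0],[0.0147,0.055,0]], "rot": [[0,0,-5],[0,0,-10],[0,0,-15],[0,0,-20],[0,0,-25],[0,0,-30],[0,0,-30]]}}

```text
clock: 6.52
eef_pos: [493.7, -200.1, 125.8]
tcp_rot: [-3.14, 0.0, 0.832]
contact_force: [3.4, 3.6, -7.7]
opening: 0.372
grasp_force: 50.5
```

Run:
```python
from h import *
T=tool();s=r.sense();print(s["contact_force"],s["wrist_torque"],s["tcp_rot"])
C=np.array([567.8,-119.9]);p0=np.array([462.9,-152.9])
p=T[:2,3];print(np.linalg.norm(p-C),np.degrees(np.arctan2(*(p-C)[::-1])))
for t in (35,40,45,50,55,60):
    a=np.radians(t);R=np.array([[np.cos(a),-np.sin(a)],[np.sin(a),np.cos(a)]])
    q=C+R@(p0-C);print(t,q.round(1),*go(T,(*q,126.2),17.7+t))
```

```text
[ 3.40641983  3.63554614 -7.71044294] [ 0.44061404 -0.52111877  0.07955896] [-3.14035708e+00  6.79948193e-05  8.32462365e-01]
109.1941409949198 -132.75422808784856
35 [ 500.8 -207.1] [-0.0004  0.01   -0.0004] [-0.1  0.  -5. ]
40 [ 508.7 -212.6] [ 0.0008  0.0195 -0.0004] [ -0.1  -0.  -10. ]
45 [ 517.  -217.4] [ 0.0029  0.0289 -0.0005] [ -0.1  -0.  -15. ]
50 [ 525.7 -221.5] [ 0.0057  0.038  -0.0005] [ -0.1  -0.  -20. ]
55 [ 534.7 -224.8] [ 0.0093  0.0469 -0.0005] [ -0.1  -0.  -25. ]
60 [ 543.9 -227.2] [ 0.0137  0.0555 -0.0005] [ -0.1  -0.  -30. ]
```

Emit:
{"name": "carry_out", "arguments": {"delta_pos": [[-0.0003,0.01,0],[0.0008,0.0195,0],[0.0029,0.0289,0],[0.0057,0.038,0],[0.0093,0.0469,0],[0.0137,0.0555,0],[0.0137,0.0555,0],[0.0137,0.0555,0]], "rot": [[0,0,-5],[0,0,-10],[0,0,-15],[0,0,-20],[0,0,-25],[0,0,-30],[0,0,-30],[0,0,-30]]}}

```text
clock: 7.52
eef_pos: [543.1, -225.9, 125.4]
tcp_rot: [-3.139, -0.002, 1.354]
contact_force: [2.6, 6.9, -8.7]
opening: 0.371
grasp_force: 50.5
```

Run:
```python
from h import *
T=tool();s=r.sense();print(s["contact_force"],s["wrist_torque"],s["tcp_rot"],T[:3,3])
p=T[:2,3]-np.array([567.8,-119.9]);print(np.linalg.norm(p),np.degrees(np.arctan2(*p[::-1])),"want -102.57")
a=r.grab_frame("side")[100:230,250:420];b=r.grab_frame("scene")[250:380,60:230]
cv2.imwrite("pics/e.png",cv2.resize(np.hstack([a,b]),None,fx=2.3,fy=2.3,interpolation=cv2.INTER_CUBIC))
```

```text
[ 2.56163075  6.85534033 -8.66151552] [ 0.96983595 -0.46653608 -0.13005644] [-3.13896255e+00 -1.79915621e-03  1.35416648e+00] [ 543.13573822 -225.92337718  125.43441112]
108.8544088071883 -103.09582137728324 want -102.57
```

View pics/e.png

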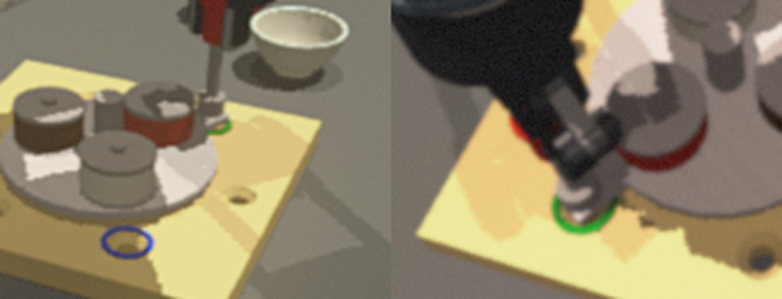

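Emit:
{"name": "carry_out", "arguments": {"delta_pos": [[0,0.0005,0.004],[0,0.001,0.008],[0,0.001,0.013],[0,0.001,0.018],[0,0.001,0.018]], "rot": [[0,0,0],[0,0,0],[0,0,0],[0,0,0],[0,0,0]]}}

```text
clock: 8.25
eef_pos: [543.5, -226.0, 107.2]
tcp_rot: [-3.138, -0.002, 1.354]
contact_force: [-0.6, 8.4, -6.4]
opening: 0.371
grasp_force: 50.4
```

Emit:
{"name": "carry_out", "arguments": {"delta_pos": [[0,0,0],[0,0,0],[0,0,0],[0,0,0],[0,0,0],[0,0,0]], "rot": [[0,0,0],[0,0,0],[0,0,0],[0,0,0],[0,0,0],[0,0,0]], "claw": 0.085}}

```text
clock: 9.0
eef_pos: [545.1, -227.7, 108.3]
tcp_rot: [3.142, 0.0, 1.357]
contact_force: [-0.5, -0.0, -0.2]
opening: 0.995
grasp_force: 0.0
```

Emit:
{"name": "carry_out", "arguments": {"delta_pos": [[0,0,-0.01],[0,0,-0.03],[0,0,-0.06],[0,0,-0.09],[-0.03,0,-0.12],[-0.04,0,-0.14],[-0.04,0,-0.14]], "rot": [[0,0,0],[0,0,0],[0,0,0],[0,0,0],[0,0,0],[0,0,0],[0,0,0]]}}

```text
clock: 9.88
eef_pos: [537.3, -267.7, 250.4]
tcp_rot: [3.138, 0.001, 1.356]
contact_force: [-0.0, 0.4, 0.5]
opening: 0.999
grasp_force: 0.0
```

Run:
```python
from h import *
T=tool();print(T[:3,3].round(1),r.sense()["contact_force"])
wlook("pics/f.png")
a=r.grab_frame("side")[100:230,250:420];b=r.grab_frame("scene")[250:380,60:230]
cv2.imwrite("pics/g.png",cv2.resize(np.hstack([a,b]),None,fx=2.3,fy=2.3,interpolation=cv2.INTER_CUBIC))
for c in("side","scene"):
    r.grab_frame(c);print(c,[(round(d["p"],2),d["box"]) for d in r.recognise("knob",c)[:2]])
    ci=r.camera_info(c);Ti=np.linalg.inv(ci["pose"])
    for z in (117,138):
        p=Ti@[543.9,-227.2,z,1];print(z,ci["fx"]*p[0]/p[2]+ci["cx"],ci["fy"]*p[1]/p[2]+ci["cy"])
```

```text
[ 537.3 -267.7  250.4] [-0.04910625  0.42951346  0.54674997]
G [268, 112, 5, 11, 24] [269.7 117.2] [ 560.9 -223.3   23. ]
K [232, 112, 43, 45, 1372] [252.8 134. ] [ 544.  -226.7  117. ]
side [(0.78, [337.7, 104.9, 353.4, 139.4])]
117 344.824402647255 108.03709575033058
138 345.8181520680939 97.47950947753966
scene [(0.66, [113.7, 295.3, 148.3, 333.5]), (0.42, [73.9, 196.0, 315.3, 383.5])]
117 128.82424051386874 307.0783945712197
138 124.97139362563064 298.84269902203687
```

View pics/g.png

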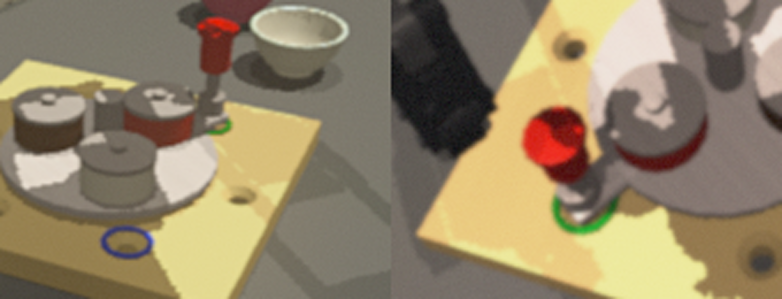

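View pics/f.png

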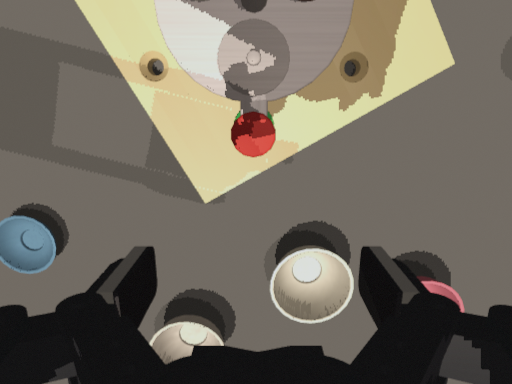

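```bash
python3 -c "
from rig import r
print(r.sign_off())"
```

```text
the job is handed in; nothing more can be done
None
```

The pin is home in the green-ringed hole, by the camera images (knob top at its home height, about 117 mm above the counter). The wheel should be locked in its serving position, though I did not test the lock; the arm is clear of everything, and the job was handed in at about 10 s.

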